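# Work the handbrake and check that the hub runs free

### The job

I have just readjusted the drum brake on this hub: pull the handbrake lever up to its fourth notch and let go of it so that the latch holds it there and the shoes centre. Then push in the button in the end of the lever and let the lever all the way down, and last turn the hub a quarter to half a turn by its studs to see that nothing drags. Leave the other things on the bench where they lie.

Things in the scene. Friction and masses are not known exactly. Their poses are not given: they have to be found in the camera images.
- brake_rig: Plywood board 340 x 420 mm, 18 mm thick, fixed to the bench, with a handbrake lever (right) and a drum-brake hub (left). Origin on the bench under the lever's pivot; x points away from the lever's grip, y along the pivot axis to the hub, z up. The lever lies in the plane y = 0, pointing to -x and up; in that plane a thin toothed quadrant curves 103 mm round the pivot, up to z 200 mm.
- lever_pivot (a point): Centre of the lever's pivot, 98 mm straight above the rig's origin, between two steel cheeks 45 mm apart. Does not move. With the lever's hinge at value q the lever's axis rises from here at 25 degrees + q above the horizontal, towards the rig's -x.
- handbrake (a joint): Lever's hinge, rad: 0 = all the way down, larger = pulled up, end stop 0.82. A spring latch clicks over a toothed quadrant and holds the lever at 0.11, 0.22, 0.33, 0.44 (the fourth notch), 0.55, 0.66, 0.77 (all within 0.01); let go in between, it drops back to the notch below. Its shaft is stiff: 8 N at the grip pull it up slowly, 16 N at 0.1 m/s; with the button in it sinks by itself at 0.2 to 0.4 rad/s.
- grip_mid (a point): Middle of the lever's black ribbed rubber grip, on the lever's axis, 180 mm from the pivot; its x axis points along the lever towards the pivot, y along the pivot axis. The grip is round, 31 mm in diameter, and reaches from 128 to 240 mm from the pivot.
- button_face (a point): Centre of the outer face of the release button, a bare metal plunger 21 mm in diameter in the lever's end, on its axis, 254 mm from the pivot when out (14 mm proud of the grip). x points into the lever, the way it is pushed: up to 12 N while the latch is loaded, then 2 to 5 N. Follow the lever down with the button kept in: let out early, the latch catches at the next notch (press again).
- release_button (a joint): Travel of the release button, m: 0 = out, 0.009 = fully in, spring return. From about 0.004 on the latch is clear of the teeth. It also slides in and out by itself as the latch rides over the teeth on the way up.
- hub_centre (a point): Point on the hub's upright axle, level with the stud tips, 130 mm above the bench; 60 mm to -x and 225 mm to +y of the rig's origin. Does not turn. The hub lies face up: drum 180 mm in diameter, its face 88 mm above the bench, with a boss 60 mm in diameter up to 106 mm, a cap 38 mm in diameter up to 116 mm, and four plain studs.
- stud_a (a point): Tip of one of the hub's four studs, all alike: 12 mm in diameter, from 88 to 130 mm above the bench, 50 mm from the axle, 90 degrees apart. It turns with the hub. With the lever down the hub turns either way without end, at about 2 N on a stud, and stops where it is left; with the lever on the fourth notch the brake holds it.
- spanner: Steel spanner 160 mm long, flat on the board between lever and hub. Bystander; origin at its middle.
- grease_jar: Jar 62 mm in diameter and 62 mm high on the board's near left corner. Bystander; origin under its centre.
- spare_shoe: Spare brake shoe, a crescent 120 mm long and 30 mm high, on the bench right of the board. Bystander; origin near its middle.
- screwdriver: Screwdriver 200 mm long with an orange handle, on the bench in front of the board, below the lever's end. Bystander; origin near its middle.
- multimeter: Yellow and black multimeter 150 x 75 x 35 mm on the bench to the left. Bystander; origin under its centre.
- parts_box: Clear compartment box with small parts 150 x 100 x 30 mm, on the bench near right. Bystander; origin under its centre.

How it is judged:
On the way, in this order (a step that is already met when the one before it is completed fails the run):
1. the lever hangs on its fourth notch, let go (value of joint handbrake between 0.4 and 0.49 rad and contact force between each of the arm, the fingers and handbrake below 0.1 N), for 0.3 s.
2. the release button is pushed in with the lever still up (value of joint release_button above 0.003 m and value of joint handbrake above 0.25 rad and contact force between any of the fingers, the arm and release_button above 0.5 N).
3. the lever is all the way down and the button is out again (value of joint handbrake below 0.03 rad and value of joint release_button below 0.002 m), for 0.2 s.
4. the hub has been turned about a quarter turn or more (distance of stud_a from where it was at the start of the episode above 0.062 m).
At the end, for the whole second after the job is handed in: The lever is down on its stop (joint under 0.03 rad) with its button out (under 2 mm), the hub stands turned by 77 degrees or more, up to 280 degrees (stud more than 62 mm from where it was), and the bystanders lie within 40 mm of their places (all of step 3 and distance of stud_a from where it was at the start of the episode above 0.062 m); the robot touches nothing.
It fails at once if a bystander is moved more than 40 mm (distance of any of screwdriver, spanner, spare_shoe, grease_jar, multimeter, parts_box from where it was at the start of the episode above 0.04 m).
It fails at once if the hub is forced round while the brake is on (value of joint handbrake above 0.36 rad and distance of stud_a from where it was at the start of the episode above 0.03 m).
It also fails if it takes over 58 s, if anything falls off the work surface, if the arm or the gripper's body presses on something with over 40 N, if the wrist force passes 120 N, or if a joint passes its speed limit or range.

### The arm

A 7-joint arm with a two-finger parallel gripper is mounted at the origin on the work surface. World frame = base frame: x ahead of the robot, y to its left, z up, the work surface at z = 0. Lengths are in m, angles in rad, forces in N, time in s.
With the tool pointing down it reaches from about 0.4 to 0.875 m from the base axis. Payload 19.3 kg.
Tool frame: the origin (TCP) lies on the centre line of the jaws, within the pads' length; the fingertips stand 22 mm ahead of it and the grasp point (between the pads) lies 3 mm ahead of it; z points along the fingers, x is the direction in which the jaws open and shut, and the axes are right-handed (so a half turn about z gives the same grasp; the last joint's range is limited). The gripper opens to 85 mm and grips with 20 to 120 N. Pads are 22 mm wide; open, the fingers measure 114 mm over their backs; the gripper's body (76 mm by 85 mm) begins 54 mm behind the grasp point. The pads swing forward as they close: fully open they stand 13 mm farther back than shut.
Start: joints at [1.274, 0.521, -0.036, 1.599, 0.021, 1.021, -0.113], TCP at [0.141, -0.609, 0.253] pointing down, gripper open.
Joint ranges: [-2.91, 2.91], [-0.3, 2.13], [-1.5, 1.42], [0.17, 2.43], [-1.26, 4.41], [0.16, 1.93], [-2.52, 2.52]. Speed limits (rad/s): [1.89, 1.89, 2.39, 2.39, 3.01, 3.01, 3.01].

### API

Orientations are given as a 3x3 rotation matrix whose columns are the frame's x, y, z axes.
In Python, from plant import ctrl, get_image, finder gives the robot as it stands. The module is installed in compiled form; this text tells all that it offers.
- The arm moves only by the tool play_rows, never from a script. Its argument "series" is a list of rows, each a list of 3 entries, a list of its own where there are three numbers: the turn, a rotation vector about the tool's x, y, z in degrees, then the shift along the tool's x, y, z in m, then the opening, from 0 (shut) to 1 (fully open). A call has 1 to 8 rows; each row shifts and turns the pose as measured when the row begins, along the tool's axes as they then stand; what a row does not reach is not made up. A row lasts 1/12 s, in which the tool goes at most 41.7 mm and 7.16 degrees, less where a joint would pass 70% of its speed; a pose out of reach is approached as far as the arm can. A call is refused whole if a number of a shift passes 0.0417 or a number of a turn 7.16, either way. A call with a gripper value outside its range is refused whole. The fingers move at their own pace and stop on an object; the grip force is fixed at half the most. Time passes only in rows, so rows that do not move let the fingers close. It gives the time, the measured TCP pose, the force and the opening at its end, in the units of the state.
- ctrl.read_state(): the state, without advancing time (a new reading comes with each control period).
- get_image(name): name is "side" or "top" or "wrist"; returns a dict with "pixels" (384x512x3 uint8, blue, green, red), "fx", "fy", "cx", "cy" (pixels), "xyz" and "rotation" of the camera in the world; the wrist camera has in their place "tool_from_camera" (4x4, takes a point from camera to tool coordinates, whose origin is the TCP and whose axes are the tool frame's). Camera axes: x right, y up, looking along -z (the intrinsics and any distortion apply to the point x, -y, -z); pixel columns grow to the right and rows downward; lengths in m; the calibration is good to about 2 mm. A picture is of the moment at which its call begins: read the wrist's pose just before it. There is no depth.
- ctrl.hand_in(): hands the job in, once; it reports no verdict.
Trained networks look in the newest picture that a camera, given by its name, has taken for a name from the list of things; names that differ only in an ending like _2 or _b are one class to them, and where a whole thing is asked for, a point or a joint stands for the part that bears it (a point fixed in the world has none). Each returns a list of dicts, best first, with "p" (0 to 1); they miss things now and then, are a little off and sometimes report something else, mostly with a low value. They report only what shows in the picture. A call takes as long as a camera call.
- finder.cut_out(camera, query): "pixels" (384x512 bool, what is visible of it) and "uv" ([column, row] in pixels, amid what is visible of it).
The state is a dict: "t": time; "joint_positions": joint angles; "qvel": joint speeds; "tau": joint torques, N m; "ee_pos": TCP position; "tool_rot": TCP orientation; "wrist_force": force on the tool from outside, world axes, zero at the start; "moment": the same for the moment, N m; "finger_gap": finger opening in m.
Only numpy, scipy, OpenCV 4.12 (cv2) and the standard library are available. Lean on these libraries where they do the work, as an engineer would, in place of code of your own. Each camera call takes 0.05 s, during which the arm holds its last target.

## Working session

There is one attempt and no reset: what is moved stays moved. The work goes in short steps, Python scripts to look and compute and a tool call to move; the robot and the scene stay as the last step left them, time stands still between calls to the robot, and variables do not carry over. Pictures are saved under pics/ and viewed, and the job is handed in when it is done.

Besides the shell and the picture viewer there is one more tool, called after "Call:" by a JSON object that holds its "api" and its "payload". play_rows: Moves the arm, as the interface text tells. Its arguments: {"type":"object","properties":{"series":{"type":"array","items":{"type":"array"}}},"required":["series"]}

```bash
mkdir -p pics; ls
python3 - <<'E'
from plant import ctrl,get_image,finder
import cv2
s=ctrl.read_state()
for k,v in s.items(): print(k,v)
for c in ["side","top","wrist"]:
    d=get_image(c); cv2.imwrite(f"pics/{c}0.png",d["pixels"])
    print(c,{k:v for k,v in d.items() if k!="pixels"})
E
```

```text
pics
t 0.0
joint_positions [ 1.27380509  0.52204589 -0.03630844  1.600013    0.02122015  1.02111644
 -0.11281161]
qvel [ 0.00165821  0.00188657 -0.00116554  0.00218892  0.00118403 -0.00120327
  0.00150401]
tau [-1.15555460e-03 -9.27130795e+01  1.97922617e+00 -3.69938922e+01
  1.77865068e-02  8.28199438e-03 -6.01557895e-05]
ee_pos [ 0.14040833 -0.60869127  0.25270429]
tool_rot [[ 2.24825165e-01 -9.74399047e-01 -3.78190275e-04]
 [-9.74398391e-01 -2.24825455e-01  1.13597658e-03]
 [-1.19192129e-03  1.13111875e-04 -9.99999283e-01]]
wrist_force [0.16988898 1.1359529  0.80722677]
moment [-0.00449896  0.00097569  0.01949763]
finger_gap 0.08534107740696305
side {'fx': 493.76736863789756, 'fy': 493.76736863789756, 'cx': 254.46010449408797, 'cy': 188.62958091900367, 'xyz': array([ 0.3221207 , -1.26447524,  1.35301876]), 'rotation': array([[ 0.98962976,  0.09187299, -0.1104187 ],
       [-0.14345328,  0.67149404, -0.72699168],
       [ 0.0073546 ,  0.73529253,  0.67770997]])}
top {'fx': 494.62259431917323, 'fy': 494.62259431917323, 'cx': 256.63591850127915, 'cy': 190.70355164817266, 'xyz': array([0.29310419, 0.00697884, 1.94627782]), 'rotation': array([[ 0.02854076,  0.99005259, -0.13777265],
       [-0.99954943,  0.02954854,  0.00527473],
       [ 0.00929324,  0.13756003,  0.99044983]])}
wrist {'fx': 278.30718622788703, 'fy': 278.30718622788703, 'cx': 258.5530667552047, 'cy': 197.07393715945523, 'tool_from_camera': array([[ 9.99999903e-01,  2.41016705e-04, -3.68154563e-04,
         1.02124631e-03],
       [ 1.33362562e-04, -9.63308838e-01, -2.68395352e-01,
        -6.93012741e-02],
       [-4.19334308e-04,  2.68395277e-01, -9.63308777e-01,
        -1.20426398e-01],
       [ 0.00000000e+00,  0.00000000e+00,  0.00000000e+00,
         1.00000000e+00]])}
```

View pics/side0.png

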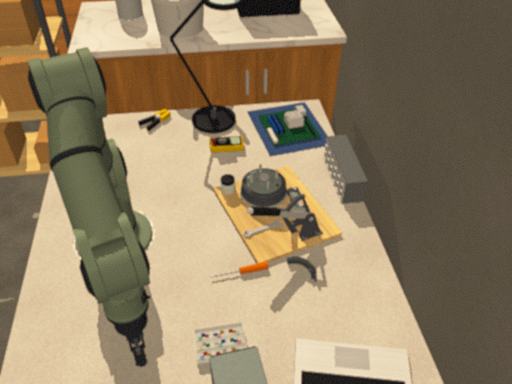

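View pics/top0.png

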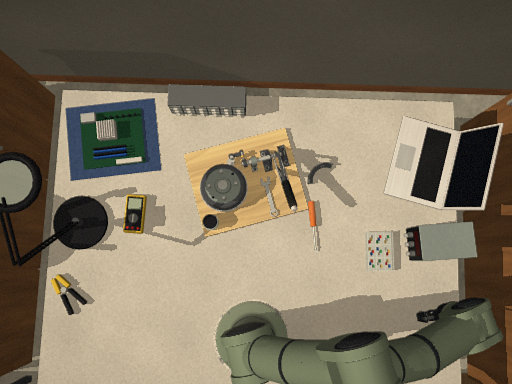

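View pics/wrist0.png

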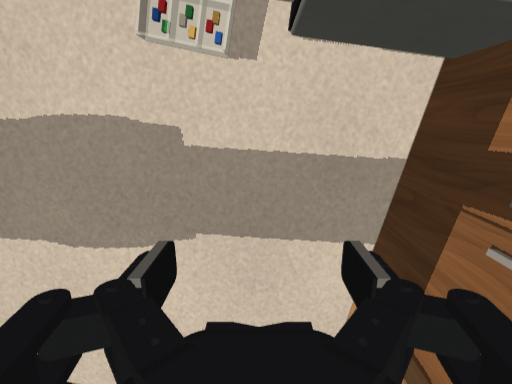

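Run:
```python
import cv2,numpy as np
from plant import finder,get_image
for c in ["top","side"]:
    d=get_image(c)
    for q in ["brake_rig","handbrake","grip_mid","button_face","release_button","hub_centre","stud_a","lever_pivot"]:
        try:
            r=finder.cut_out(c,q)
        except Exception as e: print(c,q,e);continue
        print(c,q,[(round(x["p"],2),np.round(x["uv"],1),x["pixels"].sum()) for x in r[:5]])
t=cv2.imread("pics/top0.png")[120:250,170:350]; cv2.imwrite("pics/topz.png",cv2.resize(t,None,fx=4.4,fy=4.4,interpolation=cv2.INTER_CUBIC))
t=cv2.imread("pics/side0.png")[150:300,190:360]; cv2.imwrite("pics/sidez.png",cv2.resize(t,None,fx=4,fy=4,interpolation=cv2.INTER_CUBIC))
```

```text
top brake_rig [(0.63, array([244. , 179.7]), np.int64(8592))]
top handbrake [(0.72, array([284. , 182.3]), np.int64(469))]
top grip_mid [(0.79, array([285.6, 181.5]), np.int64(467))]
top button_face []
top release_button [(0.39, array([291.3, 208.7]), np.int64(34))]
top hub_centre [(0.77, array([244. , 180.9]), np.int64(8903))]
top stud_a [(0.98, array([221.5, 186.6]), np.int64(1714))]
top lever_pivot [(0.7, array([247.2, 179.2]), np.int64(8434))]
side brake_rig [(0.85, array([275.5, 214.9]), np.int64(7153))]
side handbrake [(0.93, array([282.3, 213.1]), np.int64(659))]
side grip_mid [(0.97, array([282.6, 211.2]), np.int64(683))]
side button_face []
side release_button []
side hub_centre [(0.83, array([276.4, 213.4]), np.int64(7085))]
side stud_a [(0.61, array([261.9, 190.1]), np.int64(1472)), (0.6, array([217.9, 335.3]), np.int64(1537))]
side lever_pivot [(0.88, array([275.1, 213.7]), np.int64(7283))]
```

View pics/topz.png

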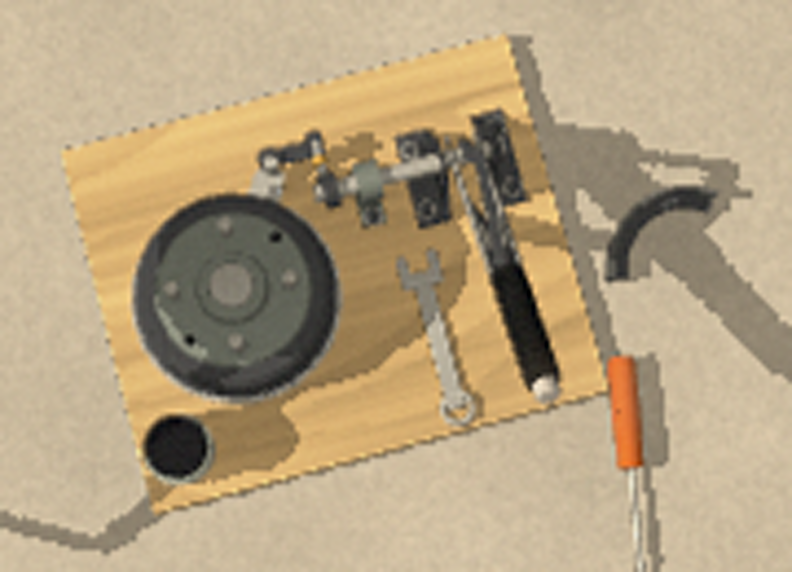

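View pics/sidez.png

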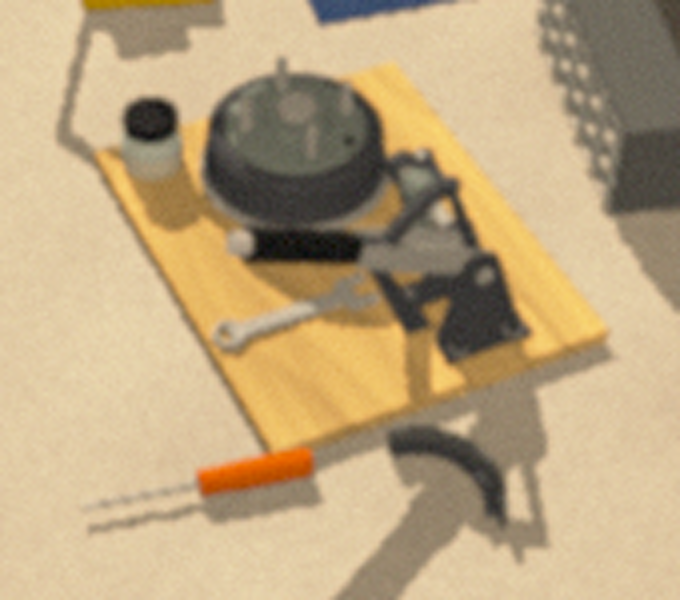

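```bash
cat > h.py <<'E'
import numpy as np
from plant import ctrl,get_image,finder
CAM={}
def proj(d,P):
    p=d["rotation"].T@(np.asarray(P)-d["xyz"])
    x,y=p[0]/-p[2],-p[1]/-p[2]
    return np.array([d["fx"]*x+d["cx"],d["fy"]*y+d["cy"]])
E
cat > fit.py <<'E'
from h import *
from scipy.optimize import least_squares
T=get_image("top");S=get_image("side")
zt=lambda U:(np.array(U)+.5)/4.4-.5+np.array([170,120])
zs=lambda U:(np.array(U)+.5)/4-.5+np.array([190,150])
c25,s25=np.cos(np.radians(25)),np.sin(np.radians(25))
lev=lambda r:np.array([-r*c25,0,.098+r*s25])
def st(k,a): return np.array([-.06+.05*np.cos(a+k*np.pi/2),.225+.05*np.sin(a+k*np.pi/2),.13])
obs=[(T,zt(p),f) for p,f in [((232,286),lambda a:np.array([-.06,.225,.116])),((545,390),lambda a:lev(.252)),((508,266),lambda a:lev(.128)),
 ((225,222),lambda a:st(0,a)),((172,288),lambda a:st(1,a)),((236,340),lambda a:st(2,a)),((290,276),lambda a:st(3,a))]]
obs+=[(S,zs(p),f) for p,f in [((297,107),lambda a:np.array([-.06,.225,.116])),((240,243),lambda a:lev(.250)),((361,246),lambda a:lev(.128)),
 ((281,62),lambda a:st(1,a)),((247,105),lambda a:st(2,a)),((311,128),lambda a:st(3,a)),((348,92),lambda a:st(0,a))]]
def W(v,p):
    c,s=np.cos(v[2]),np.sin(v[2]); return np.array([v[0]+c*p[0]-s*p[1],v[1]+s*p[0]+c*p[1],p[2]])
def res(v): return np.concatenate([proj(d,W(v,f(v[3])))-uv for d,uv,f in obs])
if __name__=="__main__":
    best=None
    for a in np.arange(-.8,.9,.4):
        r=least_squares(res,[.7,-.1,.2,a],loss="soft_l1")
        if best is None or r.cost<best.cost: best=r
    print(best.x,np.degrees(best.x[2:]),best.cost);print(res(best.x).reshape(-1,2).round(1))
    v=best.x
    for n,p in dict(pivot=[0,0,.098],grip=lev(.18),btn=lev(.254),hub=[-.06,.225,.13]).items(): print(n,W(v,p).round(4))
    for k in range(4): print(k,W(v,st(k,v[3])).round(4))
E
python3 fit.py
```

```text
[ 0.69464794 -0.06894641  0.31058274 -0.18396727] [ 17.79507999 -10.54054806] 3.085990563623243
[[-0.2 -0.5]
 [ 1.2 -0.1]
 [-0.4  0.3]
 [-0.   0.3]
 [-0.2 -0.2]
 [-0.1 -0. ]
 [-0.2 -0.1]
 [-0.1 -0.2]
 [ 0.3  1. ]
 [-0.8  0.9]
 [ 0.3  0. ]
 [-0.3 -0.2]
 [ 0.2  0.3]
 [-0.2 -1.5]]
pivot [ 0.6946 -0.0689  0.098 ]
grip [ 0.5393 -0.1188  0.1741]
btn [ 0.4755 -0.1393  0.2053]
hub [0.5688 0.127  0.13  ]
0 [0.6184 0.1333 0.13  ]
1 [0.5624 0.1766 0.13  ]
2 [0.5192 0.1206 0.13  ]
3 [0.5751 0.0774 0.13  ]
```

```bash
cat >> h.py <<'E'
from scipy.spatial.transform import Rotation as Ro
import json
V=np.array([0.69464794,-0.06894641,0.31058274,-0.18396727])
def W(p):
    c,s=np.cos(V[2]),np.sin(V[2]); return np.array([V[0]+c*p[0]-s*p[1],V[1]+s*p[0]+c*p[1],p[2]])
RX=np.array([np.cos(V[2]),np.sin(V[2]),0]);RY=np.array([-np.sin(V[2]),np.cos(V[2]),0]);Z=np.array([0,0,1.])
def lev(r,q): a=np.radians(25)+q; return W([-r*np.cos(a),0,.098+r*np.sin(a)])
def tool(t):  # forward tilt deg
    t=np.radians(t); z=RX*np.sin(t)-Z*np.cos(t); x=-RY; return np.column_stack([x,np.cross(z,x),z])
def log():
    s=ctrl.read_state()
    open("log.txt","a").write(json.dumps([list(map(float,s["joint_positions"])),list(map(float,s["ee_pos"])),np.array(s["tool_rot"]).tolist()])+"\n")
    return s
def plan(P,R,n,op,show=8):
    s=log();p=np.array(s["ee_pos"]);R0=np.array(s["tool_rot"])
    rv=Ro.from_matrix(R0.T@R).as_rotvec()
    print("t",s["t"],"pos",p.round(4),"dist",np.linalg.norm(P-p).round(4),"rotdeg",np.degrees(rv).round(1),"F",np.round(s["wrist_force"],1),"gap",round(s["finger_gap"],4))
    print("q",np.round(s["joint_positions"],3))
    rows=[]
    for i in range(min(n,show)):
        Ri=R0@Ro.from_rotvec(rv*i/n).as_matrix()
        d=Ri.T@((P-p)/n)
        rows.append([np.degrees(rv/n).round(2).tolist(),d.round(4).tolist(),op])
    print(json.dumps(rows))
E
python3 - <<'E'
from h import *
R=tool(10); P=lev(.2,0)+.001*R[:,2]-.09*R[:,2]
print(P); plan(P,R,18,1)
E
```

```text
[ 0.50734346 -0.12906556  0.27017154]
t 1.15 pos [ 0.1405 -0.609   0.2533] dist 0.6043 rotdeg [10.  -0.4 -4.8] F [ 0.6  0.1 -1.1] gap 0.0855
q [ 1.274  0.521 -0.036  1.6    0.021  1.021 -0.113]
[[[0.56, -0.02, -0.27], [-0.0214, -0.0259, -0.0009], 1], [[0.56, -0.02, -0.27], [-0.0213, -0.026, -0.0007], 1], [[0.56, -0.02, -0.27], [-0.0212, -0.0261, -0.0004], 1], [[0.56, -0.02, -0.27], [-0.021, -0.0262, -0.0002], 1], [[0.56, -0.02, -0.27], [-0.0209, -0.0263, 0.0001], 1], [[0.56, -0.02, -0.27], [-0.0208, -0.0264, 0.0004], 1], [[0.56, -0.02, -0.27], [-0.0207, -0.0264, 0.0006], 1], [[0.56, -0.02, -0.27], [-0.0205, -0.0265, 0.0009], 1]]
```

Call:
{"api": "play_rows", "payload": {"series": [[[0.56,0,-0.3],[-0.0214,-0.026,-0.005],1],[[0.56,0,-0.3],[-0.0214,-0.026,-0.005],1],[[0.56,0,-0.3],[-0.0214,-0.026,-0.005],1],[[0.56,0,-0.3],[-0.0214,-0.026,-0.005],1],[[0.56,0,-0.3],[-0.021,-0.026,-0.005],1],[[0.56,0,-0.3],[-0.021,-0.026,-0.003],1],[[0.56,0,-0.3],[-0.021,-0.026,0],1],[[0.56,0,-0.3],[-0.021,-0.026,0],1]]}}

```text
t: 1.82
ee_pos: [0.3016, -0.3898, 0.2883]
tool_rot: [[0.258, -0.963, 0.076], [-0.966, -0.257, 0.018], [0.002, -0.079, -0.997]]
wrist_force: [0.6, 0.4, 0.3]
finger_gap: 0.0853
```

Run:
```python
from h import *
R=tool(10); P=lev(.2,0)+.001*R[:,2]-.09*R[:,2]
plan(P,R,10,1)
```

```text
t 1.8167 pos [ 0.3016 -0.3898  0.2883] dist 0.3326 rotdeg [ 5.5 -0.5 -2.8] F [0.6 0.4 0.3] gap 0.0853
q [ 0.967  0.26  -0.16   1.915 -0.034  0.931 -0.478]
[[[0.55, -0.05, -0.28], [-0.0199, -0.0264, 0.0039], 1], [[0.55, -0.05, -0.28], [-0.0198, -0.0264, 0.0041], 1], [[0.55, -0.05, -0.28], [-0.0196, -0.0265, 0.0044], 1], [[0.55, -0.05, -0.28], [-0.0195, -0.0265, 0.0047], 1], [[0.55, -0.05, -0.28], [-0.0194, -0.0266, 0.0049], 1], [[0.55, -0.05, -0.28], [-0.0192, -0.0266, 0.0052], 1], [[0.55, -0.05, -0.28], [-0.0191, -0.0267, 0.0055], 1], [[0.55, -0.05, -0.28], [-0.0189, -0.0267, 0.0058], 1]]
```

Call:
{"api": "play_rows", "payload": {"series": [[[0.6,0,-0.3],[-0.022,-0.029,0.002],1],[[0.6,0,-0.3],[-0.022,-0.029,0.002],1],[[0.6,0,-0.3],[-0.022,-0.029,0.002],1],[[0.6,0,-0.3],[-0.021,-0.029,0.004],1],[[0.6,0,-0.3],[-0.021,-0.029,0.005],1],[[0.6,0,-0.3],[-0.021,-0.029,0.006],1],[[0.6,0,-0.3],[-0.02,-0.029,0.006],1],[[0.6,0,-0.3],[-0.02,-0.029,0.006],1]]}}

```text
t: 2.48
ee_pos: [0.487, -0.1509, 0.2849]
tool_rot: [[0.297, -0.94, 0.165], [-0.955, -0.295, 0.039], [0.012, -0.169, -0.986]]
wrist_force: [1.2, -1.5, -0.7]
finger_gap: 0.0851
```

Run:
```python
from h import *
import cv2
R=tool(10); P=lev(.2,0)+.001*R[:,2]-.09*R[:,2]
plan(P,R,4,1)
s=log(); d=get_image("wrist"); im=d["pixels"].copy()
r=finder.cut_out("wrist","grip_mid"); print([(x["p"],x["uv"]) for x in r])
Tc=np.linalg.inv(d["tool_from_camera"])
for rr in (.128,.18,.24,.254):
    pt=np.array(s["tool_rot"]).T@(lev(rr,0)-np.array(s["ee_pos"]))
    c=Tc[:3,:3]@pt+Tc[:3,3]; u=d["fx"]*c[0]/-c[2]+d["cx"]; v=d["fy"]*-c[1]/-c[2]+d["cy"]
    print(rr,u,v); cv2.circle(im,(int(round(u)),int(round(v))),3,(0,0,255),-1)
cv2.imwrite("pics/w1.png",im)
```

```text
t 2.4833 pos [ 0.487  -0.1509  0.2849] dist 0.0333 rotdeg [ 0.3 -0.8 -0.4] F [ 1.2 -1.5 -0.7] gap 0.0851
q [ 0.513  0.249 -0.338  1.956  0.017  0.794 -1.088]
[[[0.07, -0.19, -0.1], [-0.0037, -0.0058, 0.0047], 1], [[0.07, -0.19, -0.1], [-0.0037, -0.0058, 0.0047], 1], [[0.07, -0.19, -0.1], [-0.0037, -0.0058, 0.0047], 1], [[0.07, -0.19, -0.1], [-0.0037, -0.0058, 0.0047], 1]]
[(0.7, [236.7, 121.5])]
0.128 238.58508752799392 104.28474276554131
0.18 237.96897093701887 154.9790936125661
0.24 237.1385798516635 223.30404645083564
0.254 236.92284303792204 241.05496873832067
```

View pics/w1.png

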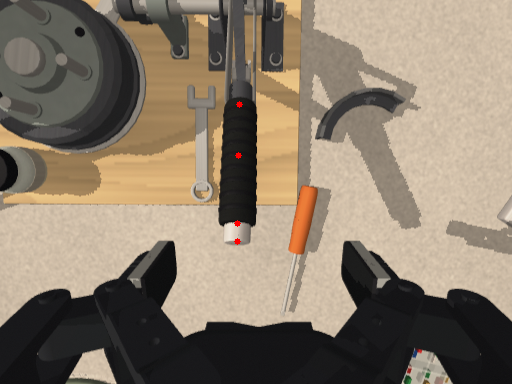

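Run:
```python
from h import *
R=tool(10); P=lev(.2,0)+.002*R[:,2]
plan(P,R,8,1)
```

```text
t 2.5833 pos [ 0.4888 -0.1476  0.2848] dist 0.112 rotdeg [ 0.2 -0.6 -0. ] F [-0.8 -1.1 -0.5] gap 0.0855
q [ 0.509  0.251 -0.341  1.955  0.017  0.793 -1.088]
[[[0.02, -0.08, -0.0], [-0.0016, -0.0026, 0.0137], 1], [[0.02, -0.08, -0.0], [-0.0016, -0.0026, 0.0137], 1], [[0.02, -0.08, -0.0], [-0.0016, -0.0026, 0.0137], 1], [[0.02, -0.08, -0.0], [-0.0016, -0.0026, 0.0137], 1], [[0.02, -0.08, -0.0], [-0.0016, -0.0026, 0.0137], 1], [[0.02, -0.08, -0.0], [-0.0015, -0.0026, 0.0137], 1], [[0.02, -0.08, -0.0], [-0.0015, -0.0026, 0.0137], 1], [[0.02, -0.08, -0.0], [-0.0015, -0.0026, 0.0137], 1]]
```

Call:
{"api": "play_rows", "payload": {"series": [[[0,-0.1,0],[-0.003,-0.005,0.012],1],[[0,-0.1,0],[-0.003,-0.005,0.013],1],[[0,-0.1,0],[-0.003,-0.005,0.014],1],[[0,-0.1,0],[-0.002,-0.004,0.014],1],[[0,-0.1,0],[-0.001,-0.002,0.014],1],[[0,-0.1,0],[0,0,0.014],1],[[0,0,0],[0,0,0.014],1]]}}

```text
t: 3.17
ee_pos: [0.5236, -0.1241, 0.1946]
tool_rot: [[0.308, -0.937, 0.168], [-0.952, -0.304, 0.05], [0.004, -0.175, -0.985]]
wrist_force: [0.8, 0.1, -0.7]
finger_gap: 0.0853
```

Run:
```python
from h import *
R=tool(10); P=lev(.2,0)+.002*R[:,2]
plan(P,R,2,1)
```

```text
t 3.1667 pos [ 0.5236 -0.1241  0.1946] dist 0.0141 rotdeg [-0.1 -0.2  0.2] F [ 0.8  0.1 -0.7] gap 0.0853
q [ 0.415  0.415 -0.318  1.993  0.098  0.593 -1.203]
[[[-0.05, -0.11, 0.08], [-0.0002, 0.0018, 0.0068], 1], [[-0.05, -0.11, 0.08], [-0.0002, 0.0018, 0.0068], 1]]
```

Call:
{"api": "play_rows", "payload": {"series": [[[0,0,0],[0,0.002,0.007],1],[[0,0,0],[0,0.001,0.007],0.6],[[0,0,0],[0,0,0.002],0.4],[[0,0,0],[0,0,0],0.3],[[0,0,0],[0,0,0],0.1],[[0,0,0],[0,0,0],0],[[0,0,0],[0,0,0],0],[[0,0,0],[0,0,0],0]]}}

```text
t: 3.83
ee_pos: [0.5224, -0.1234, 0.1772]
tool_rot: [[0.308, -0.937, 0.166], [-0.952, -0.303, 0.052], [0.002, -0.174, -0.985]]
wrist_force: [4.2, 1.3, -8.9]
finger_gap: 0.0287
```

Run:
```python
from h import *
R=tool(10); P=lev(.2,0)+.002*R[:,2]
plan(P,R,2,1)
```

```text
t 3.8333 pos [ 0.5224 -0.1234  0.1772] dist 0.0035 rotdeg [ 0.  -0.1  0.1] F [ 4.2  1.3 -8.9] gap 0.0287
q [ 0.408  0.44  -0.311  2.009  0.109  0.554 -1.211]
[[[0.0, -0.05, 0.07], [0.0004, -0.0002, -0.0017], 1], [[0.0, -0.05, 0.07], [0.0004, -0.0002, -0.0017], 1]]
```

```bash
cat >> h.py <<'E'
def arc(dq):
    s=log();p=np.array(s["ee_pos"]);R=np.array(s["tool_rot"]);piv=W([0,0,.098])
    a=RY # rotation axis
    # lever -x -> +z: rotation vector about +RY: RY x (-RX) = +Z ? 
    w=RY*dq; wt=R.T@w; c=R.T@(piv-p); Rr=Ro.from_rotvec(wt).as_matrix()
    d=p-piv; rx=d@RX; 
    print("t",s["t"],"angle q of tcp",np.arctan2(d[2],-rx)-np.radians(25),"r",np.hypot(d[2],rx),"lat",d@RY,"F",np.round(s["wrist_force"],1),"|M|",np.round(s["moment"],2),"gap",s["finger_gap"])
    print("tilt",np.degrees(np.arctan2(R[:,2]@RX,-R[2,2])),"q",np.round(s["joint_positions"],3),"qv",np.round(s["qvel"],3))
    print("turn",np.degrees(wt).round(2),"shift",(c-Rr@c).round(4))
E
python3 -c "
from h import *
arc(.025)"
```

```text
t 3.8333 angle q of tcp -0.023261541734793 r 0.19728540092907526 lat 0.0008105796886218907 F [ 4.2  1.3 -8.9] |M| [ 0.04 -0.24 -0.32] gap 0.02865430287651767
tilt 9.992177280832271 q [ 0.408  0.44  -0.311  2.009  0.109  0.554 -1.211] qv [-0.001 -0.005 -0.001 -0.002 -0.005  0.002 -0.001]
turn [-1.43 -0.   -0.  ] shift [ 0.     -0.0028 -0.0041]
```

Call:
{"api": "play_rows", "payload": {"series": [[[-1.4,0,0],[0,-0.0028,-0.0041],0],[[-1.4,0,0],[0,-0.0028,-0.0041],0],[[-1.4,0,0],[0,-0.0028,-0.0041],0],[[-1.4,0,0],[0,-0.0028,-0.0041],0],[[-1.4,0,0],[0,-0.0028,-0.0041],0],[[-1.4,0,0],[0,-0.0028,-0.0041],0]]}}

```text
t: 4.33
ee_pos: [0.5354, -0.1194, 0.2028]
tool_rot: [[0.305, -0.952, 0.022], [-0.952, -0.305, 0.006], [0.001, -0.023, -1.0]]
wrist_force: [6.7, -0.1, -19.3]
finger_gap: 0.029
```

```bash
python3 -c "
from h import *
arc(.025)"
```

```text
t 4.3333 angle q of tcp 0.12398614572344707 r 0.19717106604590787 lat 0.0006040099270909259 F [  6.7  -0.1 -19.3] |M| [ 0.01 -1.14 -0.1 ] gap 0.02900201453425599
tilt 1.3087352192246169 q [ 0.314  0.464 -0.266  1.859  0.151  0.817 -1.286] qv [-0.17   0.082  0.072 -0.319  0.076  0.52  -0.126]
turn [-1.43  0.   -0.  ] shift [ 0.     -0.0028 -0.0041]
```

Call:
{"api": "play_rows", "payload": {"series": [[[-1.4,0,0],[0,-0.0028,-0.0041],0],[[-1.4,0,0],[0,-0.0028,-0.0041],0],[[-1.4,0,0],[0,-0.0028,-0.0041],0],[[-1.4,0,0],[0,-0.0028,-0.0041],0],[[-1.4,0,0],[0,-0.0028,-0.0041],0],[[-1.4,0,0],[0,-0.0028,-0.0041],0],[[-1.4,0,0],[0,-0.0028,-0.0041],0],[[-1.4,0,0],[0,-0.0028,-0.0041],0]]}}

```text
t: 5.0
ee_pos: [0.557, -0.1129, 0.2319]
tool_rot: [[0.304, -0.936, -0.179], [-0.953, -0.299, -0.055], [-0.002, 0.187, -0.982]]
wrist_force: [-0.7, -1.9, -12.6]
finger_gap: 0.0285
```

```bash
python3 -c "
from h import *
arc(.025)"
```

```text
t 5.0 angle q of tcp 0.3109920116241182 r 0.19694616346141938 lat 0.00023246109556050455 F [ -0.7  -1.9 -12.6] |M| [ 0.28 -0.89  0.07] gap 0.028501593980985344
tilt -10.797852467635499 q [ 0.214  0.547 -0.227  1.635  0.191  1.159 -1.346] qv [-0.138  0.158  0.05  -0.352  0.05   0.5   -0.063]
turn [-1.43  0.    0.  ] shift [-0.     -0.0027 -0.0041]
```

Call:
{"api": "play_rows", "payload": {"series": [[[-1.4,0,0],[0,-0.0028,-0.0041],0],[[-1.4,0,0],[0,-0.0028,-0.0041],0],[[-1.4,0,0],[0,-0.0028,-0.0041],0],[[-1.4,0,0],[0,-0.0028,-0.0041],0],[[-1.4,0,0],[0,-0.0028,-0.0041],0],[[0,0,0],[0,0,0],0]]}}

```text
t: 5.5
ee_pos: [0.5725, -0.1082, 0.2473]
tool_rot: [[0.302, -0.903, -0.306], [-0.953, -0.288, -0.093], [-0.004, 0.32, -0.947]]
wrist_force: [-3.6, 0.4, -2.5]
finger_gap: 0.0289
```

```bash
python3 -c "
from h import *
arc(.025)
import cv2
for c in ['side','top']:
    d=get_image(c); cv2.imwrite('pics/%s2.png'%c,d['pixels'])
    for q in (.33,.44,.46,.48): print(c,q,proj(d,lev(.254,q)).round(1))
    im=d['pixels']; 
    x,y=proj(d,lev(.15,.44)).astype(int); cv2.imwrite('pics/%s2z.png'%c,cv2.resize(im[y-60:y+60,x-80:x+80],None,fx=5,fy=5,interpolation=cv2.INTER_CUBIC))
"
```

```text
t 5.5 angle q of tcp 0.42468455909240727 r 0.19688764567627784 lat -3.219779562031422e-05 F [-3.6  0.4 -2.5] |M| [ 0.09 -0.17 -0.44] gap 0.028888750362362655
tilt -18.676018172102854 q [ 0.159  0.623 -0.205  1.482  0.209  1.37  -1.365] qv [ 0.013 -0.015  0.001  0.038 -0.01  -0.036  0.002]
turn [-1.43  0.    0.01] shift [-0.     -0.0026 -0.0042]
side 0.33 [262.2 191.7]
side 0.44 [268.  185.5]
side 0.46 [269.2 184.3]
side 0.48 [270.3 183.3]
top 0.33 [292.6 193.3]
top 0.44 [291.3 186.8]
top 0.46 [291.1 185.6]
top 0.48 [290.8 184.3]
```

View pics/side2z.png

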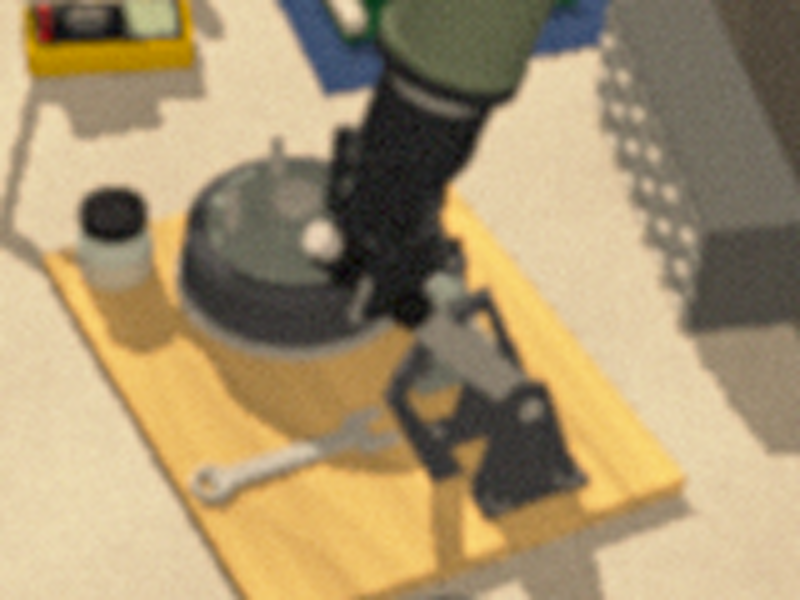

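Call:
{"api": "play_rows", "payload": {"series": [[[-0.9,0,0],[0,-0.0022,-0.0034],0],[[-0.9,0,0],[0,-0.0018,-0.0028],0],[[0,0,0],[0,0,0],0]]}}

```text
t: 5.85
ee_pos: [0.5765, -0.107, 0.2508]
tool_rot: [[0.301, -0.893, -0.335], [-0.954, -0.284, -0.101], [-0.005, 0.349, -0.937]]
wrist_force: [-3.4, 0.3, -1.6]
finger_gap: 0.0283
```

```bash
python3 -c "
from h import *
arc(.025)
"
```

```text
t 5.85 angle q of tcp 0.45202636163293103 r 0.1968497031210489 lat -0.00010826432082806489 F [-3.4  0.3 -1.6] |M| [ 0.16 -0.35 -0.4 ] gap 0.028341829563154092
tilt -20.445896135402172 q [ 0.148  0.642 -0.2    1.445  0.211  1.418 -1.368] qv [ 0.01  -0.014 -0.     0.031 -0.009 -0.037  0.001]
turn [-1.43  0.    0.01] shift [-0.     -0.0025 -0.0042]
```

Call:
{"api": "play_rows", "payload": {"series": [[[0,0,0],[0,0,0],0.4],[[0,0,0],[0,0,0],0.7],[[0,0,0],[0,0,0],1],[[0,0,0],[0,0,0],1],[[0,0,0],[0,0,0],1],[[0,0,0],[0,0,0],1]]}}

```text
t: 6.35
ee_pos: [0.5775, -0.1073, 0.2527]
tool_rot: [[0.301, -0.895, -0.328], [-0.953, -0.284, -0.101], [-0.003, 0.343, -0.939]]
wrist_force: [0.7, 0.1, -0.9]
finger_gap: 0.0852
```

```bash
python3 -c "
from h import *
arc(.025)
"
```

```text
t 6.35 angle q of tcp 0.46180300632748245 r 0.19777823248725243 lat -0.0006995919599500734 F [ 0.7  0.1 -0.9] |M| [ 0.12 -0.37  0.06] gap 0.0852458471459129
tilt -20.08230709512226 q [ 0.149  0.639 -0.201  1.445  0.211  1.415 -1.367] qv [ 0.001 -0.005 -0.001  0.     0.    -0.004 -0.   ]
turn [-1.43  0.    0.01] shift [-0.     -0.0026 -0.0042]
```

Call:
{"api": "play_rows", "payload": {"series": [[[0,0,0],[0,0,-0.015],1],[[0,0,0],[0,0,-0.02],1],[[0,0,0],[0,0,-0.02],1],[[0,0,0],[0,0,-0.02],1],[[0,0,0],[0,0,-0.02],1],[[0,0,0],[0,0,-0.015],1]]}}

```text
t: 6.85
ee_pos: [0.613, -0.0965, 0.3583]
tool_rot: [[0.301, -0.894, -0.332], [-0.954, -0.284, -0.1], [-0.005, 0.347, -0.938]]
wrist_force: [0.3, -0.8, 0.3]
finger_gap: 0.0854
```

```bash
python3 -c "
from h import *
import cv2
s=log(); print(s['ee_pos'],s['joint_positions'])
def wp(d,s,P):
    Tc=np.linalg.inv(d['tool_from_camera']); pt=np.array(s['tool_rot']).T@(P-np.array(s['ee_pos']))
    c=Tc[:3,:3]@pt+Tc[:3,3]; return (d['fx']*c[0]/-c[2]+d['cx'],d['fy']*-c[1]/-c[2]+d['cy'])
d=get_image('side'); im=d['pixels'].copy()
x,y=proj(d,lev(.2,.44)).astype(int)
for q,col in ((.33,(255,0,0)),(.44,(0,0,255)),(.55,(0,255,0))):
    u=proj(d,lev(.254,q)); print(q,u); im[int(round(u[1])),int(round(u[0]))]=col
cv2.imwrite('pics/s3.png',cv2.resize(im[y-50:y+50,x-70:x+70],None,fx=5,fy=5,interpolation=cv2.INTER_NEAREST))
s=log();d=get_image('wrist'); im=d['pixels'].copy()
for q,col in ((.33,(255,0,0)),(.44,(0,0,255)),(.55,(0,255,0))):
    u=wp(d,s,lev(.254,q)); print(q,u); cv2.circle(im,(int(u[0]),int(u[1])),2,col,-1)
cv2.imwrite('pics/w3.png',im)
"
```

```text
[ 0.61304439 -0.09645671  0.3582563 ] [ 0.11603682  0.6254347  -0.19480041  1.19703377  0.19395049  1.67599994
 -1.34031807]
0.33 [262.20763046 191.69916002]
0.44 [268.03889115 185.45124107]
0.55 [274.4377549  179.53182797]
0.33 (np.float64(256.80369789572217), np.float64(264.3288090681581))
0.44 (np.float64(256.4030653728754), np.float64(265.6624471695102))
0.55 (np.float64(255.90490060479215), np.float64(263.1179886485977))
```

View pics/s3.png

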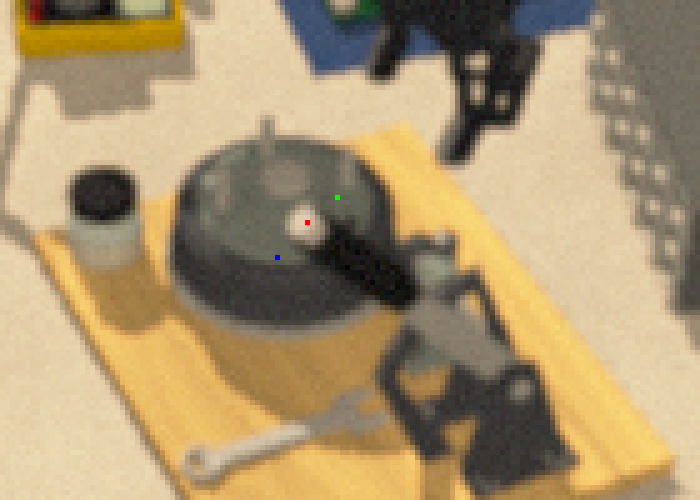

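View pics/w3.png

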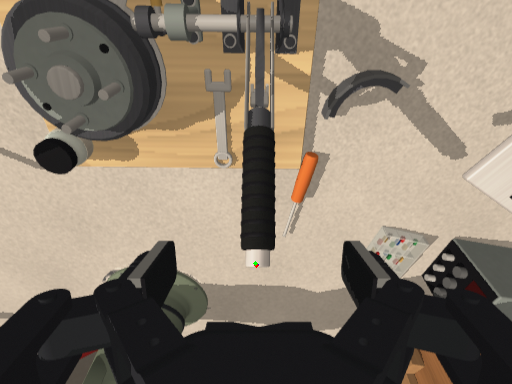

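```bash
cat > kin.py <<'E'
from h import *
from scipy.optimize import least_squares
import itertools
def fk(par,q,sg):
    h,a1,L1,a2,L2,a3,L3,phi,y1,y2=par
    s1,s3,s5,s7=sg
    R=np.eye(3);p=np.array([0,0,h])
    rz=lambda a:Ro.from_rotvec([0,0,a]).as_matrix(); ry=lambda a:Ro.from_rotvec([0,a,0]).as_matrix()
    R=R@rz(s1*q[0])@ry(q[1]); p=p+R@[a1,y1,L1]
    R=R@rz(s3*q[2])@ry(q[3]); p=p+R@[a2,y2,L2]
    R=R@rz(s5*q[4])@ry(q[5]); p=p+R@[a3,0,L3]
    R=R@rz(s7*q[6]+phi); return p,R
D=[json.loads(l) for l in open("log.txt")]
def res(par,sg):
    o=[]
    for q,p,R in D:
        a,B=fk(par,q,sg); o+=list((a-p)*5)+list((B-np.array(R)).ravel())
    return o
if __name__=="__main__":
    out=[]
    for sg in itertools.product([1,-1],repeat=4):
        for phi in (0,1.57,3.14,-1.57):
            r=least_squares(res,[.35,0,.4,0,.4,0,.3,phi,0,0],args=(sg,)); out.append((r.cost,sg,r.x))
    out.sort(key=lambda t:t[0])
    for o in out[:4]: print(o[0],o[1],o[2].round(4))
    json.dump([list(out[0][1]),list(out[0][2])],open("kin.json","w"))
E
python3 kin.py
```

```text
6.773604052047525e-08 (-1, -1, -1, -1) [ 3.2010e-01 -1.0000e-04  5.2980e-01 -1.0000e-04  4.2070e-01  0.0000e+00
  3.0580e-01  3.1416e+00 -2.1300e-02 -3.7800e-02]
6.77360405205703e-08 (-1, -1, -1, -1) [ 3.2010e-01 -1.0000e-04  5.2980e-01 -1.0000e-04  4.2070e-01  0.0000e+00
  3.0580e-01 -3.1416e+00 -2.1300e-02 -3.7800e-02]
6.773604052069826e-08 (-1, -1, -1, -1) [ 3.2010e-01 -1.0000e-04  5.2980e-01 -1.0000e-04  4.2070e-01  0.0000e+00
  3.0580e-01  3.1416e+00 -2.1300e-02 -3.7800e-02]
1.2838325930638539 (-1, -1, 1, -1) [ 0.0527 -0.0404  0.2135 -0.2127  0.3585 -0.1056 -0.0268  3.0692 -0.0925
  0.0245]
```

```bash
cat > ik.py <<'E'
from kin import fk
from h import *
from scipy.optimize import least_squares
sg,par=json.load(open("kin.json"))
lo=np.array([-2.91,-.3,-1.5,.17,-1.26,.16,-2.52]);hi=np.array([2.91,2.13,1.42,2.43,4.41,1.93,2.52])
def ik(P,R,q0):
    f=lambda q:np.concatenate([(fk(par,q,sg)[0]-P)*10,(fk(par,q,sg)[1]-R).ravel(),.003*(q-q0)])
    r=least_squares(f,np.clip(q0,lo+.03,hi-.03),bounds=(lo+.02,hi-.02))
    p,B=fk(par,r.x,sg); return r.x,np.linalg.norm(p-P),np.degrees(Ro.from_matrix(B.T@R).magnitude())
E
python3 - <<'E'
from ik import *
q0=np.array(ctrl.read_state()["joint_positions"])
for t in (65,50,40,30,20,0,-20,-30,-40):
    for lq in (.44,.2,0):
        R=tool(t)
        if t>0: P=lev(.246,lq)-.022*R[:,2]; 
        else: P=lev(.246,lq)-.011*(-R[:,1])-.006*R[:,2]
        best=min((ik(P,R,q) for q in (q0,np.array([.3,.2,-.2,2.2,.2,.4,-1.3]),np.array([-.3,.2,.5,2.2,-.4,.4,-1.3]))),key=lambda b:b[1]*100+b[2])
        print(t,lq,P.round(3),best[0].round(2),best[1].round(4),best[2].round(2))
E
```

```text
65 0.44 [ 0.526 -0.123  0.296] [ 1.56  0.69 -1.34  2.24 -1.24  0.18  0.55] 0.0074 11.36
65 0.2 [ 0.487 -0.136  0.253] [ 1.63  0.81 -1.31  2.29 -1.24  0.18  0.71] 0.0085 12.45
65 0 [ 0.463 -0.143  0.211] [ 1.66  0.94 -1.25  2.32 -1.24  0.18  0.87] 0.0094 13.49
50 0.44 [ 0.529 -0.122  0.301] [ 1.35  0.39 -1.13  2.23 -1.24  0.18  0.3 ] 0.0015 2.24
50 0.2 [ 0.49  -0.135  0.258] [ 1.43  0.47 -1.14  2.29 -1.24  0.18  0.42] 0.0034 4.98
50 0 [ 0.466 -0.142  0.216] [ 1.44  0.56 -1.09  2.32 -1.24  0.18  0.53] 0.0055 7.77
40 0.44 [ 0.531 -0.121  0.304] [ 1.33  0.37 -1.2   2.16 -0.07  0.23 -0.93] 0.0 0.0
40 0.2 [ 0.493 -0.134  0.261] [ 0.99  0.27 -0.68  2.28 -1.24  0.27  0.27] 0.0 0.01
40 0 [ 0.469 -0.141  0.219] [ 1.17  0.38 -0.86  2.32 -1.24  0.18  0.37] 0.0015 2.09
30 0.44 [ 0.534 -0.12   0.306] [ 0.69  0.21 -0.49  2.07 -0.37  0.46 -0.73] 0.0 0.0
30 0.2 [ 0.496 -0.133  0.263] [ 0.96  0.26 -0.74  2.17 -0.32  0.34 -0.7 ] 0.0 0.0
30 0 [ 0.472 -0.14   0.221] [ 1.13  0.36 -0.91  2.25 -0.04  0.22 -0.91] 0.0 0.0
20 0.44 [ 0.538 -0.119  0.308] [ 0.48  0.23 -0.32  1.95 -0.14  0.66 -0.99] 0.0 0.0
20 0.
[... 442 characters left out ...]
3 -0.2   1.52  0.2   1.44 -1.34] 0.0 0.0
-20 0.2 [ 0.498 -0.132  0.254] [ 0.21  0.52 -0.2   1.66  0.22  1.31 -1.34] 0.0 0.0
-20 0 [ 0.474 -0.14   0.211] [ 0.23  0.53 -0.2   1.76  0.23  1.2  -1.35] 0.0 0.0
-30 0.44 [ 0.539 -0.119  0.298] [ 0.13  0.63 -0.18  1.4   0.24  1.63 -1.35] 0.0 0.0
-30 0.2 [ 0.5   -0.131  0.255] [ 0.16  0.61 -0.18  1.56  0.25  1.5  -1.36] 0.0 0.0
-30 0 [ 0.476 -0.139  0.213] [ 0.17  0.62 -0.18  1.66  0.26  1.39 -1.38] 0.0 0.0
-40 0.44 [ 0.54  -0.118  0.299] [ 0.08  0.72 -0.15  1.3   0.26  1.81 -1.36] 0.0 0.0
-40 0.2 [ 0.502 -0.131  0.256] [ 0.11  0.7  -0.16  1.46  0.27  1.67 -1.37] 0.0 0.0
-40 0 [ 0.478 -0.138  0.214] [ 0.13  0.72 -0.16  1.56  0.28  1.56 -1.39] 0.0 0.0
```

```bash
cat >> h.py <<'E'
def bpose(t,lq,gap,r=.254,zc=.010):
    R=tool(t); B=lev(r,lq); return B-zc*R[:,2]+(.011+gap)*R[:,1],R
E
python3 - <<'E'
from h import *
P,R=bpose(-37,.44,.04); print(P)
plan(P+np.array([0,0,.01]),R,8,0)
E
```

```text
[ 0.50682041 -0.12923344  0.33185172]
t 6.95 pos [ 0.6136 -0.0963  0.3587] dist 0.1131 rotdeg [-16.8   0.3  -0.1] F [ 0.3  0.2 -0.3] gap 0.0853
q [ 0.116  0.625 -0.195  1.196  0.194  1.675 -1.34 ]
[[[-2.1, 0.04, -0.02], [-0.0001, 0.0124, 0.0068], 0], [[-2.1, 0.04, -0.02], [-0.0001, 0.0121, 0.0073], 0], [[-2.1, 0.04, -0.02], [-0.0001, 0.0119, 0.0077], 0], [[-2.1, 0.04, -0.02], [-0.0001, 0.0116, 0.0081], 0], [[-2.1, 0.04, -0.02], [-0.0001, 0.0113, 0.0085], 0], [[-2.1, 0.04, -0.02], [-0.0001, 0.0109, 0.0089], 0], [[-2.1, 0.04, -0.02], [-0.0001, 0.0106, 0.0093], 0], [[-2.1, 0.04, -0.02], [-0.0001, 0.0103, 0.0097], 0]]
```

Call:
{"api": "play_rows", "payload": {"series": [[[-1,0,0],[0,0.0125,0.006],0.7],[[-1,0,0],[0,0.0125,0.006],0.4],[[-1,0,0],[0,0.0125,0.0065],0.2],[[-1.5,0,0],[0,0.0125,0.0065],0],[[-2,0,0],[0,0.0125,0.008],0],[[-2,0,0],[0,0.0125,0.009],0],[[-2,0,0],[0,0.0125,0.009],0],[[-2,0,0],[0,0.01,0.009],0]]}}

```text
t: 7.62
ee_pos: [0.4994, -0.1318, 0.3421]
tool_rot: [[0.302, -0.798, -0.522], [-0.953, -0.255, -0.161], [-0.005, 0.546, -0.837]]
wrist_force: [-0.1, -0.1, -0.4]
finger_gap: -0.0005
```

Run:
```python
from h import *
import cv2
P,R=bpose(-37,.44,.02); print(P)
plan(P,R,3,0)
d=get_image("side");im=d["pixels"];x,y=proj(d,lev(.2,.44)).astype(int)
cv2.imwrite('pics/s4.png',cv2.resize(im[y-50:y+50,x-70:x+70],None,fx=5,fy=5,interpolation=cv2.INTER_CUBIC))
cv2.imwrite('pics/w4.png',get_image("wrist")["pixels"])
```

```text
[ 0.52202892 -0.12435197  0.31981542]
t 7.6167 pos [ 0.4994 -0.1318  0.3421] dist 0.0326 rotdeg [-3.9  0.3 -0. ] F [-0.1 -0.1 -0.4] gap -0.0005
q [ 0.144  0.557 -0.173  1.435  0.24   1.72  -1.325]
[[[-1.29, 0.11, -0.01], [-0.0001, -0.0107, 0.0019], 0], [[-1.29, 0.11, -0.01], [-0.0001, -0.0107, 0.0016], 0], [[-1.29, 0.11, -0.01], [-0.0001, -0.0108, 0.0014], 0]]
```

View pics/s4.png

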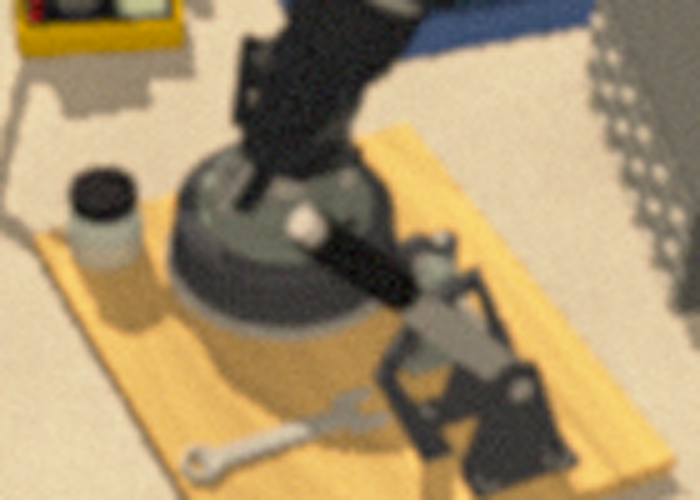

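View pics/w4.png

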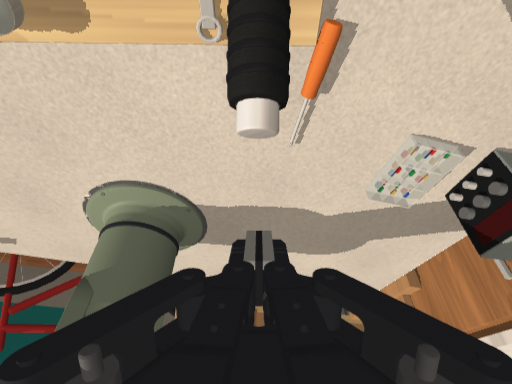

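Call:
{"api": "play_rows", "payload": {"series": [[[-1,0,0],[0,-0.011,0.002],0],[[-1,0,0],[0,-0.011,0.002],0],[[-1,0,0],[0,-0.011,0.002],0]]}}

```text
t: 7.97
ee_pos: [0.5234, -0.1249, 0.3194]
tool_rot: [[0.3, -0.772, -0.56], [-0.954, -0.245, -0.174], [-0.003, 0.586, -0.81]]
wrist_force: [-0.1, -0.5, -0.8]
finger_gap: 0.0001
```

Run:
```python
from h import *
P,R=bpose(-37,.44,0); print(P)
plan(P,R,3,0)
```

```text
[ 0.53723742 -0.11947049  0.30777911]
t 7.9667 pos [ 0.5234 -0.1249  0.3194] dist 0.0189 rotdeg [-1.1  0.3 -0.2] F [-0.1 -0.5 -0.8] gap 0.0001
q [ 0.117  0.64  -0.167  1.367  0.25   1.755 -1.345]
[[[-0.37, 0.11, -0.05], [-0.0003, -0.0063, 0.0002], 0], [[-0.37, 0.11, -0.05], [-0.0003, -0.0063, 0.0002], 0], [[-0.37, 0.11, -0.05], [-0.0003, -0.0063, 0.0002], 0]]
```

Call:
{"api": "play_rows", "payload": {"series": [[[0,0,0],[0,-0.0063,0.001],0],[[0,0,0],[0,-0.006,0.001],0],[[0,0,0],[0,-0.004,0.001],0]]}}

```text
t: 8.22
ee_pos: [0.5363, -0.1202, 0.305]
tool_rot: [[0.301, -0.772, -0.56], [-0.954, -0.246, -0.173], [-0.004, 0.586, -0.81]]
wrist_force: [-5.3, -0.8, 0.7]
finger_gap: 0.0004
```

Run:
```python
from h import *
P,R=bpose(-37,.44,0,zc=.013); print(P)
plan(P,R,3,0)
```

```text
[ 0.53895649 -0.11891872  0.31017502]
t 8.2167 pos [ 0.5363 -0.1202  0.305 ] dist 0.006 rotdeg [-1.1  0.3 -0.1] F [-5.3 -0.8  0.7] gap 0.0004
q [ 0.108  0.674 -0.167  1.342  0.25   1.747 -1.353]
[[[-0.37, 0.11, -0.02], [-0.0002, 0.0002, -0.002], 0], [[-0.37, 0.11, -0.02], [-0.0002, 0.0002, -0.002], 0], [[-0.37, 0.11, -0.02], [-0.0001, 0.0002, -0.002], 0]]
```

Call:
{"api": "play_rows", "payload": {"series": [[[0,0,0],[0,-0.004,0.0005],0],[[0,0,0],[0,-0.003,0.0005],0]]}}

```text
t: 8.38
ee_pos: [0.5392, -0.1196, 0.301]
tool_rot: [[0.3, -0.769, -0.565], [-0.954, -0.244, -0.174], [-0.004, 0.591, -0.807]]
wrist_force: [-31.1, -2.9, 28.6]
finger_gap: 0.0002
```

Run:
```python
from h import *
P,R=bpose(-37,.44,0,zc=.008,r=.246); print(P)
plan(P,R,3,0); arc(-.02)
```

```text
[ 0.54096622 -0.11827366  0.30003467]
t 8.3833 pos [ 0.5392 -0.1196  0.301 ] dist 0.0025 rotdeg [-0.8  0.4 -0.2] F [-31.1  -2.9  28.6] gap 0.0002
q [ 0.105  0.685 -0.166  1.334  0.251  1.751 -1.356]
[[[-0.25, 0.14, -0.05], [-0.0002, -0.0008, -0.0002], 0], [[-0.25, 0.14, -0.05], [-0.0002, -0.0008, -0.0002], 0], [[-0.25, 0.14, -0.05], [-0.0002, -0.0008, -0.0002], 0]]
t 8.3833 angle q of tcp 0.45631329494845546 r 0.2606826178138655 lat -0.0007377407140277855 F [-31.1  -2.9  28.6] |M| [-1.38  8.41 -0.77] gap 0.00018465435311357508
tilt -36.23720057918237 q [ 0.105  0.685 -0.166  1.334  0.251  1.751 -1.356] qv [-0.008  0.046  0.013 -0.031 -0.001  0.051 -0.014]
turn [ 1.15 -0.   -0.01] shift [0.     0.0013 0.0051]
```

Call:
{"api": "play_rows", "payload": {"series": [[[1.1,0,0],[0,0.0018,0.005],0],[[1.1,0,0],[0,0.0016,0.005],0],[[1.1,0,0],[0,0.0013,0.005],0]]}}

```text
t: 8.63
ee_pos: [0.5254, -0.1237, 0.2923]
tool_rot: [[0.298, -0.799, -0.523], [-0.954, -0.252, -0.159], [-0.005, 0.547, -0.837]]
wrist_force: [-4.4, -1.1, 3.0]
finger_gap: 0.0004
```

Run:
```python
from h import *
arc(-.02)
```

```text
t 8.6333 angle q of tcp 0.3931301015826156 r 0.2634088701580781 lat -0.00045408126623464073 F [-4.4 -1.1  3. ] |M| [ 0.04  0.52 -0.15] gap 0.00044618143256446903
tilt -33.13074177588344 q [ 0.129  0.641 -0.175  1.415  0.243  1.661 -1.357] qv [ 0.1   -0.176 -0.035  0.322 -0.034 -0.378 -0.001]
turn [ 1.15 -0.   -0.01] shift [0.     0.0013 0.0051]
```

Call:
{"api": "play_rows", "payload": {"series": [[[1.1,0,0],[0,0.0008,0.005],0],[[1.1,0,0],[0,0.001,0.005],0],[[1.1,0,0],[0,0.0012,0.005],0],[[1.1,0,0],[0,0.0012,0.005],0]]}}

```text
t: 8.97
ee_pos: [0.5101, -0.1284, 0.2785]
tool_rot: [[0.296, -0.839, -0.457], [-0.955, -0.263, -0.138], [-0.005, 0.477, -0.879]]
wrist_force: [-3.4, 0.0, 1.4]
finger_gap: -0.0002
```

Run:
```python
from h import *
arc(-.02)
```

```text
t 8.9667 angle q of tcp 0.31328408340551145 r 0.2649229318707861 lat -0.00016918281914635235 F [-3.4  0.   1.4] |M| [ 0.11  0.5  -0.14] gap -0.00018768284076401266
tilt -28.471253410503895 q [ 0.162  0.587 -0.187  1.519  0.232  1.533 -1.355] qv [ 0.104 -0.161 -0.036  0.308 -0.031 -0.388  0.013]
turn [ 1.15 -0.01 -0.01] shift [0.0001 0.0013 0.0051]
```

Call:
{"api": "play_rows", "payload": {"series": [[[1.1,0,0],[0,-0.0005,0.005],0],[[1.1,0,0],[0,-0.0002,0.005],0],[[1.1,0,0],[0,0.0004,0.005],0]]}}

```text
t: 9.22
ee_pos: [0.5023, -0.1308, 0.266]
tool_rot: [[0.295, -0.866, -0.404], [-0.955, -0.269, -0.121], [-0.004, 0.422, -0.907]]
wrist_force: [-3.2, 0.1, 3.8]
finger_gap: -0.0001
```

Run:
```python
from h import *
arc(-.02)
import cv2
d=get_image("side");im=d["pixels"];x,y=proj(d,lev(.2,.2)).astype(int)
cv2.imwrite('pics/s5.png',cv2.resize(im[y-50:y+50,x-70:x+70],None,fx=5,fy=5,interpolation=cv2.INTER_CUBIC))
cv2.imwrite('pics/w5.png',get_image("wrist")["pixels"])
```

```text
t 9.2167 angle q of tcp 0.257477060546014 r 0.2627868131099718 lat -6.362807962900763e-05 F [-3.2  0.1  3.8] |M| [ 0.08  0.7  -0.17] gap -9.851424512517635e-05
tilt -24.949871541837002 q [ 0.185  0.555 -0.195  1.587  0.224  1.436 -1.352] qv [ 0.097 -0.131 -0.032  0.283 -0.031 -0.389  0.018]
turn [ 1.15 -0.01 -0.01] shift [0.0001 0.0013 0.0051]
```

View pics/w5.png

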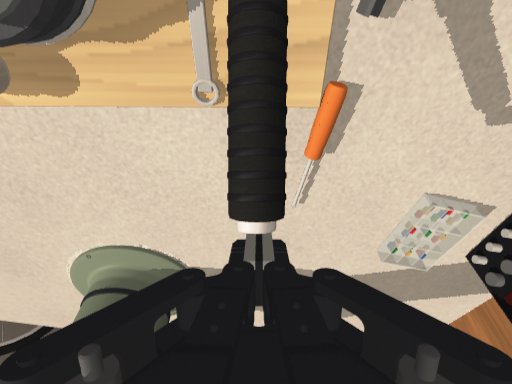

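View pics/s5.png

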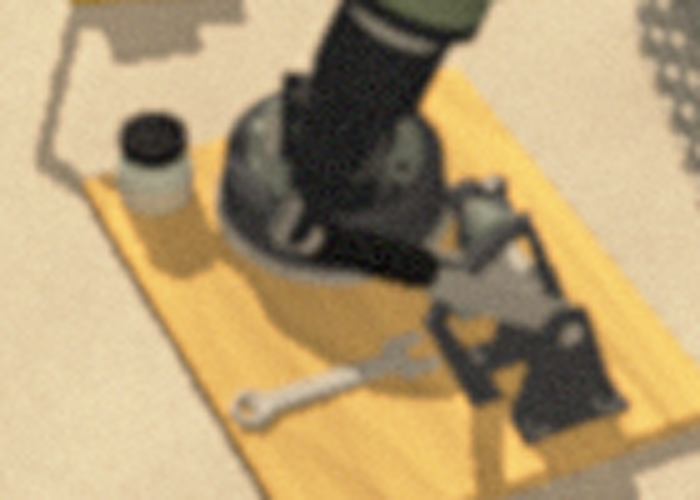

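Call:
{"api": "play_rows", "payload": {"series": [[[1.1,0,0],[0,0.0006,0.005],0],[[1.1,0,0],[0,0.0006,0.005],0],[[1.1,0,0],[0,0.0006,0.005],0],[[1.1,0,0],[0,0.0007,0.005],0],[[1.1,0,0],[0,0.0007,0.005],0],[[1.1,0,0],[0,0.0007,0.005],0]]}}

```text
t: 9.82
ee_pos: [0.4851, -0.1363, 0.2414]
tool_rot: [[0.292, -0.909, -0.299], [-0.956, -0.278, -0.088], [-0.003, 0.311, -0.95]]
wrist_force: [-5.5, 0.0, 2.0]
finger_gap: 0.0001
```

Run:
```python
from h import *
arc(-.02)
```

```text
t 9.8167 angle q of tcp 0.1411133172116224 r 0.2627081120213279 lat -4.8940969787353994e-05 F [-5.5  0.   2. ] |M| [ 0.07  0.92 -0.07] gap 8.480064684901196e-05
tilt -18.128056097760407 q [ 0.236  0.496 -0.21   1.725  0.209  1.241 -1.337] qv [ 0.104 -0.106 -0.027  0.272 -0.033 -0.4    0.036]
turn [ 1.15 -0.01 -0.01] shift [0.0001 0.0013 0.0051]
```

Call:
{"api": "play_rows", "payload": {"series": [[[1.1,0,0],[0,0.0006,0.005],0],[[1.1,0,0],[0,0.0007,0.005],0],[[1.1,0,0],[0,0.0007,0.005],0],[[1.1,0,0],[0,0.0007,0.005],0],[[1.1,0,0],[0,0.0007,0.005],0]]}}

```text
t: 10.23
ee_pos: [0.4726, -0.1401, 0.2193]
tool_rot: [[0.289, -0.935, -0.206], [-0.957, -0.283, -0.06], [-0.003, 0.215, -0.977]]
wrist_force: [-2.9, -0.3, 5.2]
finger_gap: 0.0
```

Run:
```python
from h import *
arc(-.02)
import cv2
d=get_image("side");im=d["pixels"];x,y=proj(d,lev(.2,.0)).astype(int)
for q in (0,.1): print(q,(proj(d,lev(.245,q))-[x-70,y-50])*5)
cv2.imwrite('pics/s6.png',cv2.resize(im[y-50:y+50,x-70:x+70],None,fx=5,fy=5,interpolation=cv2.INTER_CUBIC))
```

```text
t 10.2333 angle q of tcp 0.04343363635794345 r 0.26282388565454706 lat 0.00013650272115992126 F [-2.9 -0.3  5.2] |M| [-0.18  0.65 -0.05] gap 4.4769625886005103e-05
tilt -12.384078321926632 q [ 0.28   0.458 -0.221  1.835  0.196  1.071 -1.318] qv [ 0.108 -0.081 -0.027  0.254 -0.033 -0.414  0.051]
turn [ 1.15 -0.02 -0.01] shift [0.0001 0.0013 0.0051]
0 [295.81830808 252.05358533]
0.1 [311.74941719 223.22487488]
```

View pics/s6.png

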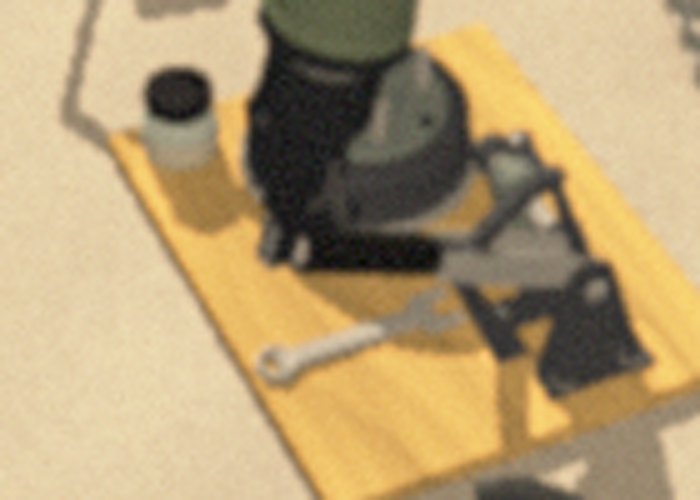

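Call:
{"api": "play_rows", "payload": {"series": [[[0.8,0,0],[0,0.0005,0.004],0],[[0.8,0,0],[0,0.0003,0.003],0],[[0,0,0],[0,0,0.001],0],[[0,0,0],[0,0,0],0],[[0,0,0],[0,0,0],0],[[0,0,0],[0,0,0],0]]}}

```text
t: 10.78
ee_pos: [0.4682, -0.1424, 0.2134]
tool_rot: [[0.286, -0.942, -0.177], [-0.958, -0.281, -0.052], [-0.001, 0.185, -0.983]]
wrist_force: [-4.0, -0.9, 0.2]
finger_gap: 0.0005
```

Run:
```python
from h import *
arc(-.02)
```

```text
t 10.7833 angle q of tcp 0.014827022136482182 r 0.2645725275665587 lat -0.0007254740214088966 F [-4.  -0.9  0.2] |M| [-0.07  0.95 -0.01] gap 0.0004891706987537694
tilt -10.6507093773335 q [ 0.295  0.446 -0.224  1.869  0.192  1.019 -1.312] qv [ 0.002 -0.003  0.003  0.002 -0.     0.012 -0.001]
turn [ 1.15 -0.02 -0.01] shift [0.     0.0013 0.0051]
```

Call:
{"api": "play_rows", "payload": {"series": [[[0,0,0],[0,0.01,0],0],[[0,0,0],[0,0.015,0],0],[[0,0,0],[0,0.015,-0.01],0],[[0,0,0],[0,0.01,-0.02],0],[[0,0,0],[0,0,-0.03],0],[[0,0,0],[0,0,-0.03],0],[[0,0,0],[0,0,-0.03],0]]}}

```text
t: 11.37
ee_pos: [0.4369, -0.1509, 0.3422]
tool_rot: [[0.286, -0.941, -0.182], [-0.958, -0.282, -0.051], [-0.004, 0.189, -0.982]]
wrist_force: [1.3, 1.0, -0.1]
finger_gap: 0.0
```

Run:
```python
from h import *
import cv2
s=log();print(s["ee_pos"])
d=get_image("side");im=d["pixels"].copy();x,y=proj(d,lev(.2,.0)).astype(int)
for q,col in ((0,(0,0,255)),(.11,(0,255,0))):
    u=proj(d,lev(.254,q)).round().astype(int); im[u[1],u[0]]=col
cv2.imwrite('pics/s7.png',cv2.resize(im[y-50:y+50,x-70:x+70],None,fx=5,fy=5,interpolation=cv2.INTER_NEAREST))
cv2.imwrite('pics/w7.png',get_image("wrist")["pixels"])
```

```text
[ 0.43693362 -0.15087871  0.34218135]
```

View pics/s7.png

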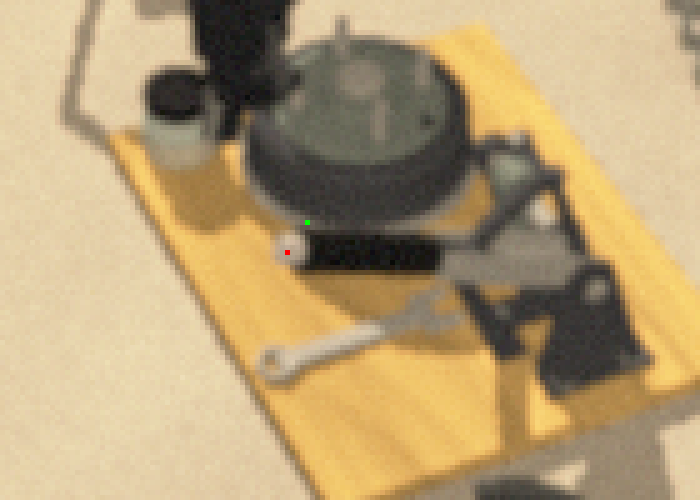

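View pics/w7.png

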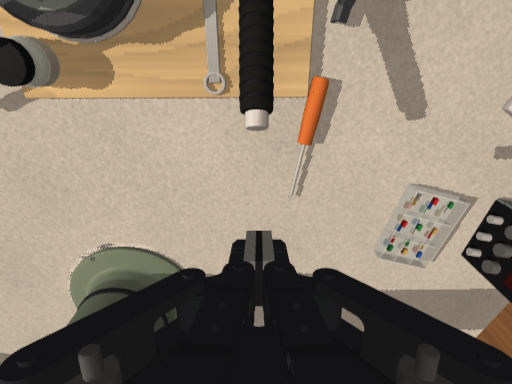

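Run:
```python
from h import *
H=np.array([.5688,.127])
a=np.radians(232);P=np.array([*(H+.05*np.array([np.cos(a),np.sin(a)])),.23])
plan(P,tool(0),10,0)
```

```text
t 11.4667 pos [ 0.4392 -0.1509  0.3448] dist 0.2825 rotdeg [10.5  0.1 -1.1] F [-0.1 -0.4 -0.5] gap 0.0
q [ 0.339  0.258 -0.232  1.775  0.135  1.288 -1.219]
[[[1.05, 0.01, -0.11], [-0.02, -0.0181, 0.0083], 0], [[1.05, 0.01, -0.11], [-0.02, -0.018, 0.0086], 0], [[1.05, 0.01, -0.11], [-0.0199, -0.0179, 0.009], 0], [[1.05, 0.01, -0.11], [-0.0199, -0.0178, 0.0093], 0], [[1.05, 0.01, -0.11], [-0.0199, -0.0176, 0.0096], 0], [[1.05, 0.01, -0.11], [-0.0198, -0.0175, 0.0099], 0], [[1.05, 0.01, -0.11], [-0.0198, -0.0173, 0.0102], 0], [[1.05, 0.01, -0.11], [-0.0198, -0.0172, 0.0106], 0]]
```

Call:
{"api": "play_rows", "payload": {"series": [[[1,0,-0.1],[-0.02,-0.019,-0.002],0],[[1,0,-0.1],[-0.02,-0.019,0],0],[[1,0,-0.1],[-0.02,-0.019,0.002],0],[[1,0,-0.1],[-0.02,-0.018,0.004],0],[[1,0,-0.1],[-0.02,-0.018,0.006],0],[[1,0,-0.1],[-0.02,-0.018,0.01],0],[[1,0,-0.1],[-0.02,-0.018,0.015],0],[[1,0,-0.1],[-0.02,-0.018,0.015],0]]}}

```text
t: 12.13
ee_pos: [0.5319, 0.0455, 0.28]
tool_rot: [[0.291, -0.956, -0.024], [-0.957, -0.291, -0.011], [0.004, 0.026, -1.0]]
wrist_force: [0.2, -0.7, -0.7]
finger_gap: -0.0
```

Run:
```python
from h import *
H=np.array([.5688,.127])
a=np.radians(232);P=np.array([*(H+.05*np.array([np.cos(a),np.sin(a)])),.19])
plan(P,tool(0),5,0)
import cv2
s=log(); d=get_image("wrist"); im=d["pixels"].copy()
Tc=np.linalg.inv(d["tool_from_camera"])
for k in range(4):
    b=V[2]+V[3]+k*np.pi/2
    pt=np.array(s["tool_rot"]).T@(np.array([*(H+.05*np.array([np.cos(b),np.sin(b)])),.13])-np.array(s["ee_pos"]))
    c=Tc[:3,:3]@pt+Tc[:3,3]; u=d["fx"]*c[0]/-c[2]+d["cx"]; v=d["fy"]*-c[1]/-c[2]+d["cy"]
    print(k,u,v)
    if 0<u<600 and 0<v<500: cv2.circle(im,(int(round(u)),int(round(v))),3,(0,0,255),-1)
cv2.imwrite("pics/w8.png",im)
```

```text
t 12.1333 pos [0.5319 0.0455 0.28  ] dist 0.0995 rotdeg [ 1.5 -0.2 -0.9] F [ 0.2 -0.7 -0.7] gap -0.0
q [ 0.056  0.375 -0.337  1.778  0.146  1.039 -1.612]
[[[0.3, -0.04, -0.17], [-0.0078, -0.0041, 0.0179], 0], [[0.3, -0.04, -0.17], [-0.0077, -0.004, 0.0179], 0], [[0.3, -0.04, -0.17], [-0.0077, -0.0039, 0.0179], 0], [[0.3, -0.04, -0.17], [-0.0077, -0.0039, 0.0179], 0], [[0.3, -0.04, -0.17], [-0.0077, -0.0038, 0.018], 0]]
0 189.96049528833885 69.0971164913994
1 130.8081715906593 117.24064610139379
2 180.17403264472136 177.99364453485416
3 237.69083359028946 135.69995399531575
```

View pics/w8.png

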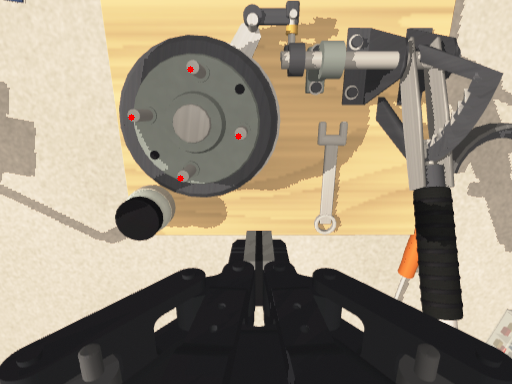

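Studs match the prediction (red dots on tips); the hub hasn't moved.

Call:
{"api": "play_rows", "payload": {"series": [[[0.3,0,-0.2],[-0.009,-0.005,0.018],0],[[0.3,0,-0.2],[-0.009,-0.005,0.018],0],[[0.3,0,-0.2],[-0.009,-0.004,0.018],0],[[0.3,0,-0.2],[-0.008,-0.003,0.018],0],[[0.3,0,-0.2],[-0.005,-0.002,0.015],0]]}}

```text
t: 12.6
ee_pos: [0.5376, 0.0974, 0.1875]
tool_rot: [[0.316, -0.949, 0.006], [-0.949, -0.316, 0.002], [0.0, -0.006, -1.0]]
wrist_force: [-0.2, 0.7, -0.7]
finger_gap: 0.0001
```

Run:
```python
from h import *
H=np.array([.5688,.127])
a=np.radians(232);P=np.array([*(H+.05*np.array([np.cos(a),np.sin(a)])),.133])
plan(P,tool(0),5,0)
```

```text
t 12.6 pos [0.5376 0.0974 0.1875] dist 0.0554 rotdeg [-0.4 -0.   0.6] F [-0.2  0.7 -0.7] gap 0.0001
q [-0.042  0.493 -0.333  1.865  0.216  0.812 -1.736]
[[[-0.07, -0.0, 0.12], [0.0019, 0.0006, 0.0109], 0], [[-0.07, -0.0, 0.12], [0.0019, 0.0006, 0.0109], 0], [[-0.07, -0.0, 0.12], [0.0019, 0.0006, 0.0109], 0], [[-0.07, -0.0, 0.12], [0.0019, 0.0006, 0.0109], 0], [[-0.07, -0.0, 0.12], [0.0019, 0.0005, 0.0109], 0]]
```

Call:
{"api": "play_rows", "payload": {"series": [[[0,0,0],[0.005,0.001,0.009],0],[[0,0,0],[0.004,0.001,0.011],0],[[0,0,0],[0.001,0,0.012],0],[[0,0,0],[0,0,0.011],0],[[0,0,0],[0,0,0.009],0]]}}

```text
t: 13.02
ee_pos: [0.5383, 0.0853, 0.1321]
tool_rot: [[0.317, -0.948, 0.006], [-0.948, -0.317, 0.001], [0.001, -0.006, -1.0]]
wrist_force: [-0.0, -0.1, 0.2]
finger_gap: 0.0001
```

```bash
cat >> h.py <<'E'
def circ(dth,n,z=.133,r=.05):
    s=log();p=np.array(s["ee_pos"]);R=np.array(s["tool_rot"]);H=np.array([.5688,.127])
    d=p[:2]-H;a=np.arctan2(d[1],d[0])
    print("t",s["t"],"p",p.round(4),"ang",np.degrees(a),"r",np.hypot(*d),"F",np.round(s["wrist_force"],1),"q",np.round(s["joint_positions"],2))
    rows=[];c=p.copy()
    for i in range(n):
        a+=np.radians(dth); t=np.array([*(H+r*np.array([np.cos(a),np.sin(a)])),z])
        rows.append([[0,0,0],(R.T@(t-c)).round(4).tolist(),0]); c=t
    print(json.dumps(rows))
E
python3 -c "
from h import *
circ(8,8)"
```

```text
t 13.0167 p [0.5383 0.0853 0.1321] ang -126.16004932422274 r 0.05166704297978557 F [-0.  -0.1  0.2] q [-0.04  0.57 -0.31  1.91  0.26  0.69 -1.75]
[[[0, 0, 0], [0.0044, -0.0058, -0.0009], 0], [[0, 0, 0], [0.0047, -0.0051, 0.0], 0], [[0, 0, 0], [0.004, -0.0057, 0.0], 0], [[0, 0, 0], [0.0031, -0.0062, 0.0], 0], [[0, 0, 0], [0.0022, -0.0066, 0.0], 0], [[0, 0, 0], [0.0013, -0.0069, 0.0], 0], [[0, 0, 0], [0.0003, -0.007, 0.0], 0], [[0, 0, 0], [-0.0007, -0.0069, 0.0], 0]]
```

Call:
{"api": "play_rows", "payload": {"series": [[[0,0,0],[0.0044,-0.0058,-0.001],0],[[0,0,0],[0.0047,-0.0051,0],0],[[0,0,0],[0.004,-0.0057,0],0],[[0,0,0],[0.0031,-0.0062,0],0],[[0,0,0],[0.0022,-0.0066,0],0],[[0,0,0],[0.0013,-0.0069,0],0]]}}

```text
t: 13.52
ee_pos: [0.5818, 0.0756, 0.1333]
tool_rot: [[0.316, -0.949, 0.004], [-0.949, -0.316, 0.0], [0.001, -0.004, -1.0]]
wrist_force: [-3.1, 1.0, -0.3]
finger_gap: 0.0002
```

```bash
python3 -c "
from h import *
circ(8,8)"
```

```text
t 13.5167 p [0.5818 0.0756 0.1333] ang -75.823641998423 r 0.05301731656832856 F [-3.1  1.  -0.3] q [-0.02  0.62 -0.3   1.79  0.26  0.76 -1.7 ]
[[[0, 0, 0], [-0.003, -0.0072, 0.0004], 0], [[0, 0, 0], [-0.0009, -0.0069, 0.0], 0], [[0, 0, 0], [-0.0019, -0.0067, 0.0], 0], [[0, 0, 0], [-0.0028, -0.0064, 0.0], 0], [[0, 0, 0], [-0.0037, -0.0059, 0.0], 0], [[0, 0, 0], [-0.0045, -0.0054, 0.0], 0], [[0, 0, 0], [-0.0052, -0.0047, 0.0], 0], [[0, 0, 0], [-0.0058, -0.0039, 0.0], 0]]
```

Call:
{"api": "play_rows", "payload": {"series": [[[0,0,0],[-0.003,-0.0072,0],0],[[0,0,0],[-0.0012,-0.0069,0],0],[[0,0,0],[-0.002,-0.0067,0],0],[[0,0,0],[-0.0028,-0.0064,0],0],[[0,0,0],[-0.0037,-0.0059,0],0],[[0,0,0],[-0.0045,-0.0054,0],0],[[0,0,0],[-0.0052,-0.0047,0],0],[[0,0,0],[-0.0058,-0.0039,0],0]]}}

```text
t: 14.18
ee_pos: [0.6197, 0.1214, 0.1332]
tool_rot: [[0.317, -0.948, -0.002], [-0.948, -0.317, -0.001], [0.0, 0.002, -1.0]]
wrist_force: [-0.9, -2.8, 0.6]
finger_gap: -0.0002
```

```bash
python3 -c "
from h import *
circ(8,8)"
```

```text
t 14.1833 p [0.6197 0.1214 0.1332] ang -6.236773031159774 r 0.051188514854203816 F [-0.9 -2.8  0.6] q [-0.09  0.69 -0.3   1.67  0.25  0.83 -1.75]
[[[0, 0, 0], [-0.007, -0.0014, 0.0002], 0], [[0, 0, 0], [-0.0068, -0.0015, -0.0], 0], [[0, 0, 0], [-0.007, -0.0006, -0.0], 0], [[0, 0, 0], [-0.007, 0.0004, 0.0], 0], [[0, 0, 0], [-0.0068, 0.0014, 0.0], 0], [[0, 0, 0], [-0.0066, 0.0023, 0.0], 0], [[0, 0, 0], [-0.0062, 0.0032, 0.0], 0], [[0, 0, 0], [-0.0057, 0.004, 0.0], 0]]
```

Call:
{"api": "play_rows", "payload": {"series": [[[0,0,0],[-0.007,-0.0015,0],0],[[0,0,0],[-0.007,-0.0015,0],0],[[0,0,0],[-0.007,-0.0006,0],0],[[0,0,0],[0,0,0],0],[[0,0,0],[0.005,0,0],0],[[0,0,0],[0.005,0,-0.005],0],[[0,0,0],[0,0,-0.03],0],[[0,0,0],[0,0,-0.04],0]]}}

```text
t: 14.85
ee_pos: [0.6177, 0.1353, 0.204]
tool_rot: [[0.319, -0.948, -0.01], [-0.948, -0.319, -0.002], [-0.001, 0.01, -1.0]]
wrist_force: [-0.0, -0.8, 0.5]
finger_gap: -0.0002
```

Call:
{"api": "play_rows", "payload": {"series": [[[0,0,0],[0,0,-0.04],0],[[0,0,0],[0,0.03,-0.03],0],[[0,0,0],[0,0.04,-0.02],0],[[0,0,0],[0.02,0.035,0],0],[[0,0,0],[0.03,0.025,0],0],[[0,0,0],[0.03,0,0],0],[[0,0,0],[0,0,0],0],[[0,0,0],[0,0,0],0]]}}

```text
t: 15.52
ee_pos: [0.5223, 0.0108, 0.3086]
tool_rot: [[0.315, -0.949, 0.008], [-0.949, -0.315, 0.0], [0.002, -0.008, -1.0]]
wrist_force: [0.3, 1.3, -0.5]
finger_gap: -0.0004
```

Run:
```python
from h import *
import cv2
s=log();print(s["t"],s["ee_pos"],s["wrist_force"])
for c in ("top","side","wrist"): cv2.imwrite(f"pics/{c}9.png",get_image(c)["pixels"])
t=cv2.imread("pics/top9.png")[120:250,170:350]; cv2.imwrite("pics/topz9.png",cv2.resize(t,None,fx=4.4,fy=4.4,interpolation=cv2.INTER_CUBIC))
t=cv2.imread("pics/side9.png")[150:300,190:360]; cv2.imwrite("pics/sidez9.png",cv2.resize(t,None,fx=4,fy=4,interpolation=cv2.INTER_CUBIC))
```

```text
15.5167 [0.52234276 0.01078497 0.30862222] [ 0.34724197  1.30826138 -0.54540508]
```

View pics/topz9.png

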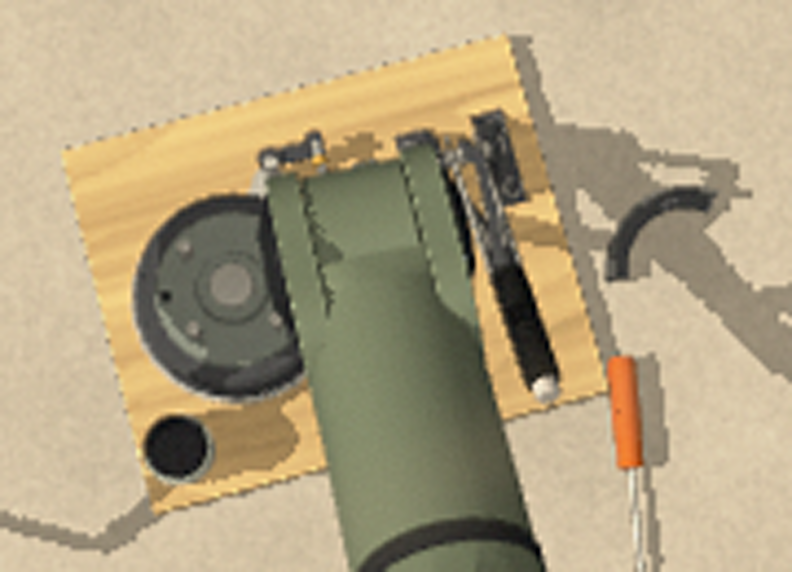

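View pics/sidez9.png

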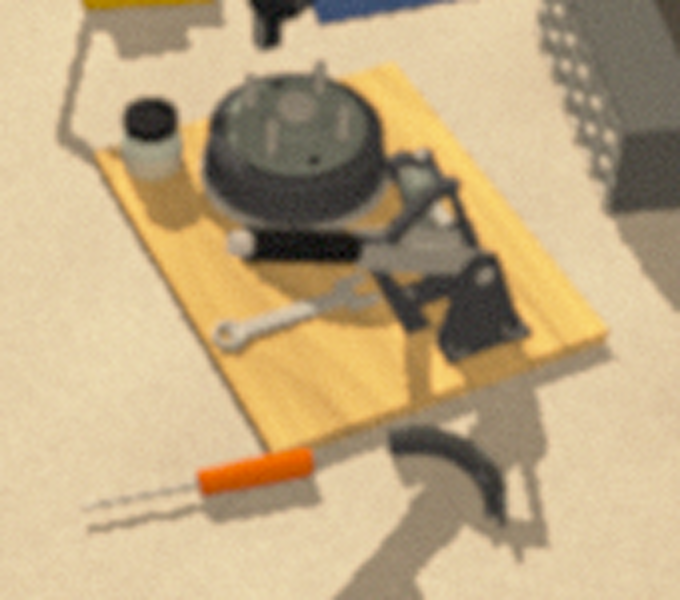

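View pics/wrist9.png

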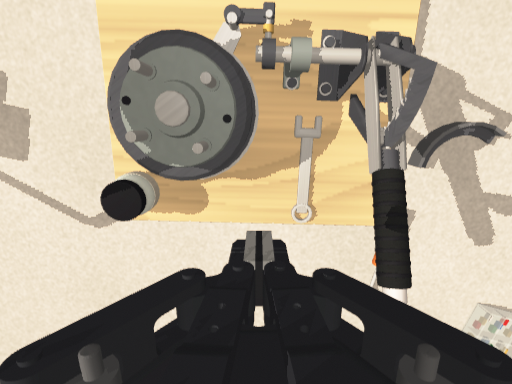

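Run:
```python
from plant import ctrl
s=ctrl.read_state();print(s["t"],s["qvel"].round(3) if hasattr(s["qvel"],"round") else s["qvel"],s["wrist_force"])
print(ctrl.hand_in())
```

```text
15.6667 [-0.016  0.007 -0.008  0.001 -0.    -0.001 -0.002] [0.23274262 0.77362748 0.24339463]
the job is handed in; nothing more can be done
None
```

The job is done and handed in at about 15.7 s of the 58 s allowed; hand-in reports no verdict.

- **Lever up:** I gripped the lever, pulled it just past the fourth notch and let go. In the side camera the button then sat exactly where it should be at 0.44 rad.
- **Release:** I pushed the button in with the closed fingers and followed the lever down with it held in. Afterwards the camera showed the lever on its stop and the button out. The push briefly reached about 42 N at the wrist when the button bottomed; only the fingertips were on it.
- **Hub:** I pushed a stud round anticlockwise at about 3 N, and nothing dragged. From the finger's path I expected about 125 degrees. The two dark holes in the drum face gave about 137 to 140 degrees. The two figures don't quite agree, but both are well inside 77 to 280 degrees.
- **At the end:** The arm stood clear of everything. The spanner, jar, shoe and screwdriver looked unmoved in the last pictures. I did not check the multimeter and parts box closely there, but the arm never came near them.

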